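# Catch the sample tablets in a dish and put it on the balance

### The job

Take the steel dish by its handle, hold it up under the lip of the tipping chute and press its far wall gently against the blue push bar, feeling the spring, until the chute tips and all five tablets slide into the dish. Then set the dish gently and upright on the middle of the balance's pan with all five tablets in it, and let go. Spill no tablet, do not force the bar against its stop, and leave the flasks, vials, bottle and paper roll alone.

Things in the scene. Friction and masses are not known exactly. Their poses are not given: they have to be found in the camera images.
- dispenser: White fixed stand of a tipping chute. Base 150 x 130 mm, 12 mm high (x from 10 to 160 mm); two posts 187 mm high at x = 24, y = +-52 mm (inner faces 96 mm apart). Origin: on the bench below the chute's lip at rest; +x points back along the chute, away from its mouth, z up. The space below and in front of the lip (-x) is free.
- pivot (a point): Hinge axis of the steel chute (along y), 20 mm behind the lip, 175 mm above the bench. The chute is 32 mm wide, 130 mm long, leans back 4 degrees at rest (top at 205 mm) and tips forward up to 0.5 rad (hard stop), its lip never below 165 mm; let go, it springs back. Near 0.35 rad or more, depending on friction, the tablets slide off within 1 s and fall 0 to 40 mm in front of the lip.
- bar_nominal (a point): Fixed mark: near face of the blue push bar (12 mm thick, 72 mm long in y) at rest, nominally x = -6 mm, 108 mm above the bench. Its clamp on the chute is reset each time: the real bar is up to 10 mm nearer or farther in x, unmeasured. Pushed along +x it yields at about 4 N, tips the chute enough after 22 to 27 mm (9 to 10 N) and stops hard at 34 mm (12.5 N). 11 N is right; over 24 N harms it.
- dish: Loose round steel dish, 90 mm across, 55 mm high, wall 2.5 mm, floor 3 mm, 0.16 to 0.26 kg, standing on the bench. Origin: centre of its underside, z up. A straight black handle, 14 mm wide and 12 mm high, sticks out level along the dish's -x, from 43 to 136 mm from the centre, its middle line 42 mm above the dish's underside.
- dish_grip (a point): Point on the middle line of the dish's handle, 95 mm from the dish's centre along its -x, 42 mm above its underside: a good place to grip, from above, with the fingers closing across the handle. Its axes are the dish's.
- balance: White bench balance, fixed, body 190 x 170 mm and 45 mm high, with a dark display strip on its -x side. Origin: on the bench below the centre of the pan.
- pan (a point): Centre of the top of the balance's round steel pan, 120 mm across, 58 mm above the bench.
- tablet0: Glazed terracotta brown ceramic sample tablet, 20 x 18 x 12 mm, 14 g, number 1 of five counted from the lip, lying in the chute. Origin: its centre.
- tablet1: Glazed orange ceramic sample tablet, 20 x 18 x 12 mm, 14 g, number 2 of five counted from the lip, lying in the chute. Origin: its centre.
- tablet2: Glazed terracotta brown ceramic sample tablet, 20 x 18 x 12 mm, 14 g, number 3 of five counted from the lip, lying in the chute. Origin: its centre.
- tablet3: Glazed orange ceramic sample tablet, 20 x 18 x 12 mm, 14 g, number 4 of five counted from the lip, lying in the chute. Origin: its centre.
- tablet4: Glazed terracotta brown ceramic sample tablet, 20 x 18 x 12 mm, 14 g, number 5 of five counted from the lip, lying in the chute. Origin: its centre.
- flask_amber: Amber volumetric flask, blue stopper, 170 mm high, 62 mm across; loose bystander, leave it alone. Origin: centre of its underside.
- flask_clear: Clear volumetric flask, blue stopper, 170 mm high, 62 mm across; loose bystander, leave it alone. Origin: centre of its underside.
- flask_red: Amber volumetric flask, red stopper, 170 mm high, 62 mm across; loose bystander, leave it alone. Origin: centre of its underside.
- paper_roll: Paper roll standing on end, 100 mm across, 100 mm high; loose bystander, leave it alone. Origin: centre of its underside.
- wash_bottle: White bottle, red cap, 60 mm across, 150 mm high; loose bystander, leave it alone. Origin: centre of its underside.
- vial_a: Small amber capped vial, 24 mm across, 45 mm high; loose bystander, leave it alone. Origin: centre of its underside.
- vial_b: Small clear capped vial, 24 mm across, 45 mm high; loose bystander, leave it alone. Origin: centre of its underside.
Mind the look-alikes: they are no part of the job. Leave any green or yellow look-alike of the dish alone.

How it is judged:
By the outcome, as a careful person would: the job done as asked, in the order asked, and still so for the second after the job is handed in, with the robot touching nothing.
It also fails if it takes over 64 s, if anything falls off the work surface, if the arm or the gripper's body presses on something with over 40 N, if the wrist force passes 120 N, or if a joint passes its speed limit or range.

### The arm

A 6-joint arm with a two-finger parallel gripper is mounted at the origin on the work surface. World frame = base frame: x ahead of the robot, y to its left, z up, the work surface at z = 0. Lengths are in m, angles in degrees, forces in N, time in s.
With the tool pointing down it reaches from about 0.375 to 0.825 m from the base axis. Payload 5.5 kg.
Tool frame: the origin (TCP) lies on the centre line of the jaws, within the pads' length; the fingertips stand 22 mm ahead of it and the grasp point (between the pads) lies 3 mm ahead of it; z points along the fingers, y is the line along which they close (so a half turn about z gives the same grasp; the last joint's range is limited). The gripper opens to 85 mm and grips with 20 to 120 N. Pads are 22 mm wide; open, the fingers measure 114 mm over their backs; the gripper's body (76 mm by 85 mm) begins 54 mm behind the grasp point. The pads swing forward as they close: fully open they stand 13 mm farther back than shut.
Start: joints at [66.807, 17.962, -2.699, 69.339, 0, 90], TCP at [0.236, 0.552, 0.253] pointing down, gripper open.
Joint ranges: [-152.73, 152.73], [-39.44, 99.34], [-58.76, 71.6], [-118.89, 123.64], [-81.53, 83.1], [-180, 180]. Speed limits (degrees/s): [136.94, 136.94, 172.46, 180, 180, 180].

### API

Orientations are given as a 3x3 rotation matrix whose columns are the frame's x, y, z axes.
In Python, from cell import r gives the robot as it stands. The module is installed in compiled form; this text tells all that it offers.
- The arm moves only by the shell command python3 -m crank 'ROWS' [FORCE]. ROWS is JSON, a list of rows, each an object of numbers: "rx", "ry", "rz": the turn, a rotation vector about the tool's x, y, z scaled (see below); "x", "y", "z": the shift along the tool's x, y, z scaled (see below); "fingers": the closure in counts, from 0 (fully open) to 255 (shut). In form: [{"rx": .., "ry": .., "rz": .., "x": .., "y": .., "z": .., "fingers": ..}, ...]. A call has 1 to 10 rows; each row is the pose to reach, as a shift and turn from the pose commanded when the call began, along the tool's axes at that moment; what a row does not reach only later rows make up. The controller multiplies each number of a shift by 1 m and each number of a turn by 120 degrees. A row lasts 1/8 s, in which the tool goes at most 62.5 mm and 10.7 degrees, less where a joint would pass 70% of its speed; a pose out of reach is approached as far as the arm can. A call with a number of a shift or a turn outside -1 to 1 is refused whole. A call with a gripper value outside its range is refused whole. The fingers move at their own pace and stop on an object; FORCE is the grip in N (left out, the last holds). Time passes only in rows, so rows that repeat a pose let the fingers close. It gives the time, the measured TCP pose, the force, the opening and the grip force at its end, in the units of the state.
- r.get_state(): the state, without advancing time (a new reading comes with each control period).
- r.snapshot(name): name is "scene" or "top" or "wrist"; returns a dict with "color" (400x640x3 uint8, red, green, blue), "fov_y" (degrees; the focal length in pixels is half the picture's height over the tangent of half this angle, whatever the lens; pixels are square), "cx", "cy" (the principal point, pixels), "R" (3x3) and "t" (3): a world point X has camera coordinates R X + t; the wrist camera has in their place "T_tool_cam" (4x4, takes a point from camera to tool coordinates, whose origin is the TCP and whose axes are the flange's). Camera axes: x right, y down, z forward; pixel columns grow to the right and rows downward; lengths in m; the calibration is good to about 2 mm. A picture is of the moment at which its call begins: read the wrist's pose just before it. There is no depth.
- r.sign_off(): hands the job in; it is judged then, once.
The state is a dict: "time_s": time; "joints": joint angles; "dq": joint speeds; "effort": joint torques, N m; "ee_pos": TCP position; "eef_rot": TCP orientation; "force": force on the tool from outside, world axes, zero at the start; "wrist_torque": the same for the moment, N m; "width": opening from 0.0 (shut) to 1.0 (fully open); "finger_force": force on a finger pad.
Only numpy, scipy, OpenCV 4.12 (cv2) and the standard library are available. Lean on these libraries where they do the work, as an engineer would, in place of code of your own. Each camera call takes 0.05 s, during which the arm holds its last target. There are 200 camera calls.

## Working session

There is one attempt and no reset: what is moved stays moved. The work goes in short steps, Python scripts to look and compute and a shell command to move; the robot and the scene stay as the last step left them, time stands still between calls to the robot, and variables do not carry over. Pictures are saved under pics/ and viewed, at most 10 in all, crops included, and the job is handed in when it is done.

```bash
mkdir -p pics
cat > h.py <<'E'
import numpy as np, cv2, json
from cell import r
def snap(n,f):
    s=r.get_state(); p=r.snapshot(n); cv2.imwrite('pics/'+f+'.png',p['color'][:,:,::-1])
    c={k:np.array(v).tolist() for k,v in p.items() if k!='color'}
    c['ee']=np.array(s['ee_pos']).tolist(); c['rot']=np.array(s['eef_rot']).tolist()
    json.dump(c,open('pics/'+f+'.json','w')); return p
def cam(f):
    c=json.load(open('pics/'+f+'.json')); F=200/np.tan(np.radians(c['fov_y'])/2)
    if 'R' in c: R=np.array(c['R']); t=np.array(c['t'])
    else:
        T=np.eye(4);T[:3,:3]=c['rot'];T[:3,3]=c['ee'];M=np.linalg.inv(T@np.array(c['T_tool_cam']));R=M[:3,:3];t=M[:3,3]
    return F,c['cx'],c['cy'],R,t
def px2z(f,u,v,z):
    F,cx,cy,R,t=cam(f); d=R.T@np.array([(u-cx)/F,(v-cy)/F,1]); o=-R.T@t
    return o+d*(z-o[2])/d[2]
def proj(f,X):
    F,cx,cy,R,t=cam(f); c=R@np.array(X)+t; return np.array([cx+F*c[0]/c[2],cy+F*c[1]/c[2]])
E
python3 - <<'E'
from h import *
for n in('scene','top','wrist'): snap(n,n+'0')
for n in('scene0','top0'):
    F,cx,cy,R,t=cam(n);print(n,F,cx,cy,-R.T@t,R[2])
s=r.get_state();print(s)
E
```

```text
scene0 451.84592333801794 313.675473313866 203.27897379548207 [1.33474202 0.7143758  0.97366711] [-0.58650206 -0.50648436 -0.63205137]
top0 497.6484633976131 319.88699021616793 202.2582435937318 [0.33037245 0.03984014 1.63866648] [ 0.15158979 -0.01348109 -0.98835155]
{'time_s': 0.15, 'joints': array([ 6.68101195e+01,  1.79965515e+01, -2.74062989e+00,  6.93391474e+01,
        4.38135354e-04,  9.00003574e+01]), 'dq': array([-0.07764966, -0.15356336,  0.14188943, -0.03203411, -0.00375076,
       -0.03329996]), 'effort': array([-3.58921634e-04, -5.40047443e+01,  3.40058577e+01,  1.32828002e-02,
        1.50252248e-05, -1.22624138e-05]), 'ee_pos': array([0.23610537, 0.55114992, 0.25261851]), 'eef_rot': array([[-9.19202442e-01,  3.93784951e-01, -5.31617895e-04],
       [ 3.93785310e-01,  9.19201630e-01, -1.22154350e-03],
       [ 7.63858850e-06, -1.33218908e-03, -9.99999113e-01]]), 'force': array([-0.89375588,  0.0057271 , -0.8487498 ]), 'wrist_torque': array([0.001196  , 0.0058133 , 0.02836572]), 'finger_force': 0.0, 'width': 0.9977748771681408}
```

View pics/top0.png

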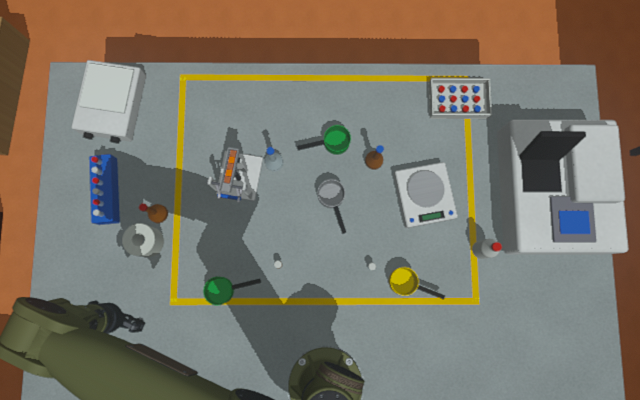

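View pics/scene0.png

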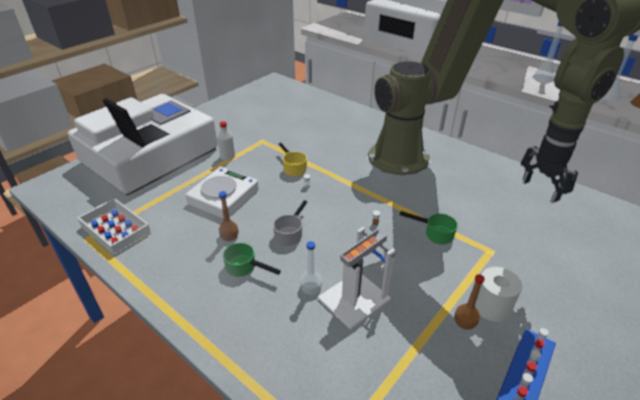

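The top view (image up = +x, left = +y) shows the dispenser near (235,175), the steel dish at (330,190) with its handle toward (343,232), and the pan at (425,188). The clear flask is at (272,158), close to the dispenser. I'll enlarge this part.

Run:
```python
import cv2
a=cv2.imread('pics/top0.png')
c=cv2.resize(a[115:245,195:295],None,fx=4,fy=4,interpolation=cv2.INTER_CUBIC)
d=cv2.resize(a[115:245,300:400],None,fx=4,fy=4,interpolation=cv2.INTER_CUBIC)
cv2.imwrite('pics/c1.png',cv2.hconcat([c,d]))
s=cv2.imread('pics/scene0.png')
cv2.imwrite('pics/c2.png',cv2.resize(s[170:330,180:400],None,fx=3.6,fy=3.6,interpolation=cv2.INTER_CUBIC))
```

```text
(no output)
```

View pics/c1.png

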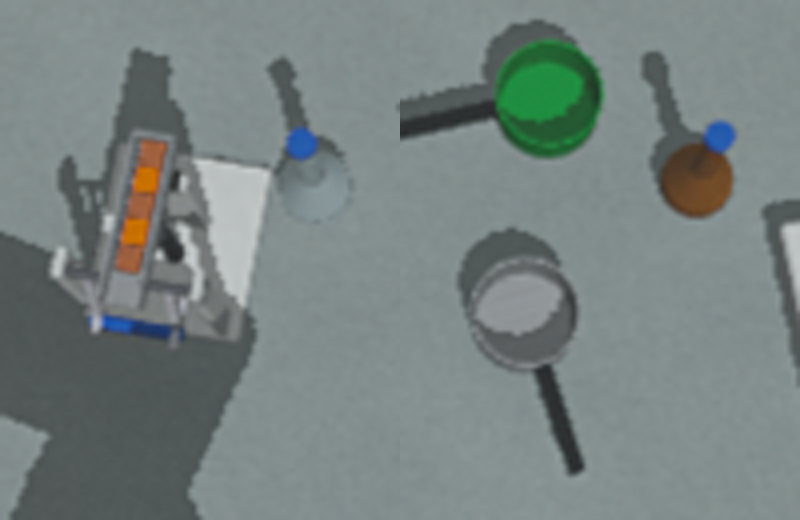

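View pics/c2.png

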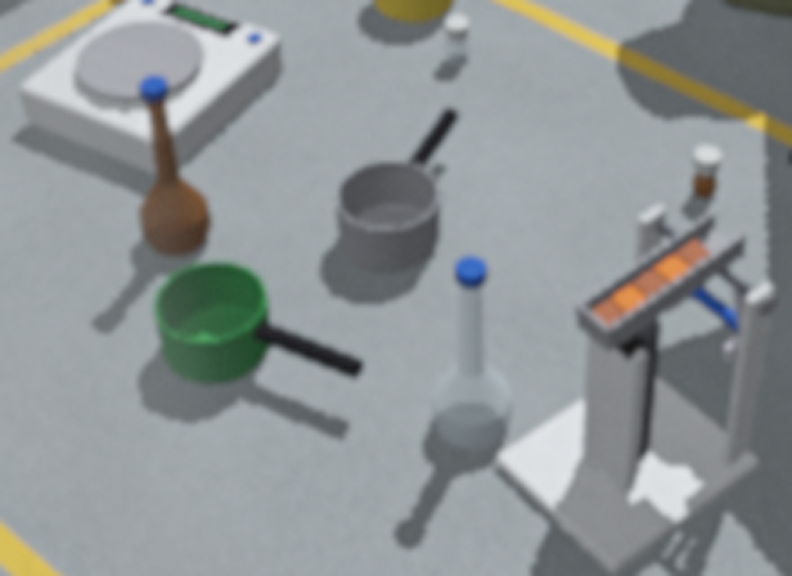

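Run:
```python
from h import *
from scipy.optimize import least_squares
T=[('top0',(262.5,157),(160,-65,12)),('scene0',(390.3,297.5),(10,65,10)),('scene0',(350.8,326),(160,65,10)),('scene0',(318,297),(160,-65,10)),('top0',(210.2,181),(24,52,187))]
def W(p,l):
    l=np.array(l)/1e3;c,s=np.cos(p[2]),np.sin(p[2]);return np.array([p[0]+c*l[0]-s*l[1],p[1]+s*l[0]+c*l[1],l[2]])
f=lambda p:np.concatenate([proj(n,W(p,l))-u for n,u,l in T])
q=least_squares(f,[.35,.27,0],loss='soft_l1');p=q.x;print('disp',p[:2],np.degrees(p[2]),f(p).round(1))
for n in[('blue bar L',(-6,36,108)),('bar R',(-6,-36,108)),('lipL',(0,16,185)),('backR',(130,-16,195))]:print(n,((proj('top0',W(p,n[1]))-[195,115])*4).round())
d=px2z('top0',330.75,193.5,.055);e=px2z('top0',343.8,232.5,.042);print('dish',d,e,np.linalg.norm((d-e)[:2]),np.degrees(np.arctan2(*(d-e)[1::-1])))
print('dish scene rim',px2z('scene0',180+388/3.6,170+195/3.6,.055))
print('pan',px2z('top0',425,188,.058),px2z('scene0',180+140/3.6,170+62/3.6,.058))
for n,u,v,z in[('vialR',371,266,0.02),('vialL',277,262,.02),('flask',273.5,161,.02),('amber',374,159,.03),('red',156,214,.03),('greenfr',218,291,.05),('greenfar',337,139,.05)]:print(n,px2z('top0',u,v,z)[:2].round(3))
```

```text
disp [0.58633227 0.29749712] -9.167618125719997 [ 0.6 -0.3  1.1 -1.   0.4  1.  -0.3 -1.   0.  -0.7]
('blue bar L', (-6, 36, 108)) [ 94. 321.]
('bar R', (-6, -36, 108)) [186. 336.]
('lipL', (0, 16, 185)) [103. 301.]
('backR', (130, -16, 195)) [176. 135.]
dish [ 0.60195765 -0.01684683  0.055     ] [ 0.47695574 -0.05890483  0.042     ] 0.13188765241342362 18.595967687609576
dish scene rim [ 0.60968882 -0.01644887  0.055     ]
pan [ 0.62021392 -0.32204177  0.058     ] [ 0.6260937  -0.31766086  0.058     ]
vialR [ 0.371 -0.147]
vialL [0.383 0.156]
flask [0.717 0.172]
amber [ 0.723 -0.162]
red [0.537 0.55 ]
greenfr [0.292 0.338]
greenfar [ 0.785 -0.038]
```

```bash
python3 -m crank '[{"rz":0.9,"x":-0.49,"y":-0.441,"z":0},{"rz":0.9,"x":-0.49,"y":-0.441,"z":0},{"rz":0.9,"x":-0.49,"y":-0.441,"z":0},{"rz":0.9,"x":-0.49,"y":-0.441,"z":0},{"rz":0.9,"x":-0.49,"y":-0.441,"z":0},{"rz":0.9,"x":-0.49,"y":-0.441,"z":0},{"rz":0.9,"x":-0.49,"y":-0.441,"z":0},{"rz":0.9,"x":-0.49,"y":-0.441,"z":0},{"rz":0.9,"x":-0.49,"y":-0.441,"z":0},{"rz":0.9,"x":-0.49,"y":-0.441,"z":0}]'
python3 - <<'E'
from h import *
s=r.get_state();R=s['eef_rot'];print(s['time_s'],s['ee_pos'],np.degrees(np.arctan2(R[1,0],R[0,0])),s['joints'])
E
```

```text
0.15 [0.23610537 0.55114992 0.25261851] 156.80976152714874 [ 6.68101195e+01  1.79965515e+01 -2.74062989e+00  6.93391474e+01
  4.38135354e-04  9.00003574e+01]invalid input
```

```bash
python3 -m crank '[{"rx":0,"ry":0,"rz":0.9,"x":-0.49,"y":-0.441,"z":0,"fingers":0},{"rx":0,"ry":0,"rz":0.9,"x":-0.49,"y":-0.441,"z":0,"fingers":0},{"rx":0,"ry":0,"rz":0.9,"x":-0.49,"y":-0.441,"z":0,"fingers":0},{"rx":0,"ry":0,"rz":0.9,"x":-0.49,"y":-0.441,"z":0,"fingers":0},{"rx":0,"ry":0,"rz":0.9,"x":-0.49,"y":-0.441,"z":0,"fingers":0},{"rx":0,"ry":0,"rz":0.9,"x":-0.49,"y":-0.441,"z":0,"fingers":0},{"rx":0,"ry":0,"rz":0.9,"x":-0.49,"y":-0.441,"z":0,"fingers":0},{"rx":0,"ry":0,"rz":0.9,"x":-0.49,"y":-0.441,"z":0,"fingers":0},{"rx":0,"ry":0,"rz":0.9,"x":-0.49,"y":-0.441,"z":0,"fingers":0},{"rx":0,"ry":0,"rz":0.9,"x":-0.49,"y":-0.441,"z":0,"fingers":0}]'
python3 - <<'E'
from h import *
s=r.get_state();R=s['eef_rot'];print(s['time_s'],s['ee_pos'],np.degrees(np.arctan2(R[1,0],R[0,0])),s['joints'])
E
```

```text
time_s: 1.4
ee_pos: [0.4991, -0.0178, 0.2533]
eef_rot: [[0.656, 0.755, 0.0], [0.755, -0.656, 0.0], [0.0, 0.0, -1.0]]
force: [0.9, 0.5, -0.6]
width: 1.0
finger_force: 0.0
1.4 [ 0.49910118 -0.01780789  0.25328586] 49.009220353185725 [-2.05235445e+00  7.13652727e+00 -1.63294401e+01  6.65191854e+01
  1.44086154e-02  1.28938428e+02]
```

```bash
python3 -m crank '[{"rx":0,"ry":0,"rz":0.253,"x":-0.013,"y":0.029,"z":0,"fingers":0},{"rx":0,"ry":0,"rz":0.253,"x":-0.013,"y":0.029,"z":0,"fingers":0},{"rx":0,"ry":0,"rz":0.253,"x":-0.013,"y":0.029,"z":0,"fingers":0},{"rx":0,"ry":0,"rz":0.253,"x":-0.013,"y":0.029,"z":0,"fingers":0}]'
python3 - <<'E'
from h import *
s=r.get_state();R=s['eef_rot'];print(s['time_s'],s['ee_pos'],np.degrees(np.arctan2(R[1,0],R[0,0])))
snap('wrist','w1')
print(proj('w1',(.603,-.017,.055)),proj('w1',(.513,-.047,.042)),proj('w1',(.474,-.06,.042)))
E
```

```text
time_s: 1.9
ee_pos: [0.512, -0.0447, 0.253]
eef_rot: [[0.945, 0.327, -0.001], [0.327, -0.945, 0.0], [-0.001, -0.0, -1.0]]
force: [-0.3, 0.6, 0.9]
width: 0.997
finger_force: 0.0
1.9 [ 0.51198929 -0.04466953  0.25299916] 19.095308301931897
[331.00711072  76.14252597] [329.616529   171.93457738] [329.13883167 208.25833443]
```

View pics/w1.png

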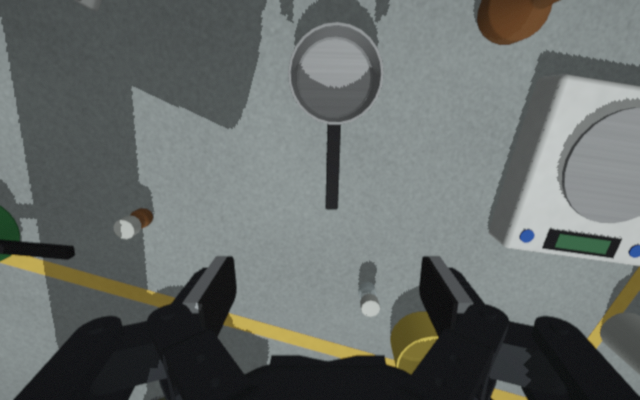

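The rim centre is at (336,73), the handle end at (331.5,208) and the handle start at (334,125). All are within a few pixels of the prediction.

Run:
```python
from h import *
d=px2z('w1',336,73,.055);e=px2z('w1',331.7,208,.048);h=px2z('w1',334,126,.048)
print(d,h,e,np.degrees(np.arctan2(*(h-e)[1::-1])),np.degrees(np.arctan2(*(d-e)[1::-1])),np.linalg.norm((d-e)[:2]))
u=(d-e)[:2];u/=np.linalg.norm(u);g=e[:2]+u*.041;s=r.get_state();R=s['eef_rot'];print(g,R.T@(np.r_[g,.045]-s['ee_pos']))
```

```text
[ 0.60712545 -0.02051495  0.055     ] [ 0.56022783 -0.03520023  0.048     ] [ 0.47715932 -0.06181941  0.048     ] 17.767975691560043 17.630744994265353 0.13637174169645896
[ 0.51623348 -0.04940127] [0.00246505 0.00602565 0.20809913]
```

```bash
python3 -m crank '[{"rx":0,"ry":0,"rz":0.012,"x":0.0025,"y":0.006,"z":0.06,"fingers":0},{"rx":0,"ry":0,"rz":0.012,"x":0.0025,"y":0.006,"z":0.12,"fingers":0},{"rx":0,"ry":0,"rz":0.012,"x":0.0025,"y":0.006,"z":0.17,"fingers":0},{"rx":0,"ry":0,"rz":0.012,"x":0.0025,"y":0.006,"z":0.2,"fingers":0},{"rx":0,"ry":0,"rz":0.012,"x":0.0025,"y":0.006,"z":0.208,"fingers":0},{"rx":0,"ry":0,"rz":0.012,"x":0.0025,"y":0.006,"z":0.208,"fingers":0},{"rx":0,"ry":0,"rz":0.012,"x":0.0025,"y":0.006,"z":0.208,"fingers":0}]'
python3 -m crank '[{"rx":0,"ry":0,"rz":0,"x":0,"y":0,"z":0,"fingers":120},{"rx":0,"ry":0,"rz":0,"x":0,"y":0,"z":0,"fingers":200},{"rx":0,"ry":0,"rz":0,"x":0,"y":0,"z":0,"fingers":255},{"rx":0,"ry":0,"rz":0,"x":0,"y":0,"z":0,"fingers":255},{"rx":0,"ry":0,"rz":0,"x":0,"y":0,"z":0,"fingers":255},{"rx":0,"ry":0,"rz":0,"x":0,"y":0,"z":0,"fingers":255},{"rx":0,"ry":0,"rz":0,"x":0,"y":0,"z":0,"fingers":255}]' 110
```

```text
time_s: 2.82
ee_pos: [0.5179, -0.0495, 0.0469]
eef_rot: [[0.953, 0.303, 0.003], [0.303, -0.953, -0.0], [0.002, 0.001, -1.0]]
force: [0.5, -0.1, 0.7]
width: 1.001
finger_force: 0.0
time_s: 3.7
ee_pos: [0.5164, -0.0493, 0.0454]
eef_rot: [[0.953, 0.302, -0.0], [0.302, -0.953, 0.0], [-0.0, -0.0, -1.0]]
force: [-1.7, 0.5, 3.6]
width: 0.139
finger_force: 107.3
```

```bash
python3 -m crank '[{"rx":0,"ry":0,"rz":0,"x":0,"y":0,"z":-0.015,"fingers":255},{"rx":0,"ry":0,"rz":0,"x":0,"y":0,"z":-0.045,"fingers":255},{"rx":0,"ry":0,"rz":0,"x":0,"y":0,"z":-0.07,"fingers":255},{"rx":0,"ry":0,"rz":0,"x":0,"y":0,"z":-0.08,"fingers":255},{"rx":0,"ry":0,"rz":0,"x":0,"y":0,"z":-0.08,"fingers":255},{"rx":0,"ry":0,"rz":0,"x":0,"y":0,"z":-0.08,"fingers":255}]'
python3 -m crank '[{"rx":0,"ry":0,"rz":0.02,"x":0,"y":-0.02,"z":0,"fingers":255},{"rx":0,"ry":0,"rz":0.045,"x":0,"y":-0.06,"z":0,"fingers":255},{"rx":0,"ry":0,"rz":0.07,"x":0,"y":-0.11,"z":0,"fingers":255},{"rx":0,"ry":0,"rz":0.1,"x":0,"y":-0.165,"z":0,"fingers":255},{"rx":0,"ry":0,"rz":0.13,"x":0,"y":-0.22,"z":0,"fingers":255},{"rx":0,"ry":0,"rz":0.16,"x":0,"y":-0.275,"z":0,"fingers":255},{"rx":0,"ry":0,"rz":0.19,"x":0.004,"y":-0.33,"z":0,"fingers":255},{"rx":0,"ry":0,"rz":0.215,"x":0.007,"y":-0.375,"z":0,"fingers":255},{"rx":0,"ry":0,"rz":0.223,"x":0.008,"y":-0.392,"z":0,"fingers":255},{"rx":0,"ry":0,"rz":0.223,"x":0.008,"y":-0.392,"z":0,"fingers":255}]'
python3 -m crank '[{"rx":0,"ry":0,"rz":0,"x":0,"y":0,"z":0,"fingers":255},{"rx":0,"ry":0,"rz":0,"x":0,"y":0,"z":0,"fingers":255},{"rx":0,"ry":0,"rz":0,"x":0,"y":0,"z":0,"fingers":255}]'
python3 - <<'E'
from h import *
s=r.get_state();print(s['ee_pos'],s['force'],s['wrist_torque'])
snap('wrist','w2');snap('scene','s2')
S=cv2.resize(cv2.imread('pics/s2.png')[190:340,270:470],None,fx=2.5,fy=2.5,interpolation=cv2.INTER_CUBIC)
w=cv2.imread('pics/w2.png')
cv2.imwrite('pics/c3.png',cv2.resize(cv2.vconcat([w,cv2.copyMakeBorder(S,0,0,0,140,cv2.BORDER_CONSTANT)])
,None,fx=.77,fy=.77))
E
```

```text
time_s: 4.45
ee_pos: [0.5157, -0.0493, 0.1244]
eef_rot: [[0.953, 0.302, -0.002], [0.302, -0.953, 0.0], [-0.001, -0.001, -1.0]]
force: [-0.8, -0.5, -1.1]
width: 0.138
finger_force: 107.4
time_s: 5.7
ee_pos: [0.4143, -0.0166, 0.125]
eef_rot: [[0.997, -0.083, 0.002], [-0.083, -0.995, 0.059], [-0.003, -0.059, -0.998]]
force: [-0.1, 0.7, -1.3]
width: 0.139
finger_force: 107.7
time_s: 6.08
ee_pos: [0.4158, -0.0152, 0.1254]
eef_rot: [[0.997, -0.08, 0.003], [-0.08, -0.995, 0.06], [-0.002, -0.06, -0.998]]
force: [0.3, 1.4, -1.0]
width: 0.141
finger_force: 107.7
[ 0.4157802  -0.01516204  0.12538063] [ 0.33082784  1.35681538 -1.04711047] [-0.09299739  0.16826645  0.0202187 ]
```

View pics/c3.png

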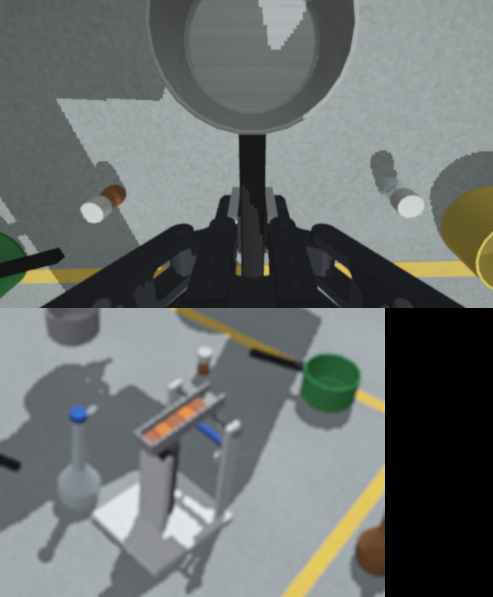

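Run:
```python
from h import *
s=r.get_state();print(s['joints'].round(2),s['dq'].round(2),s['effort'].round(1),s['force'],s['eef_rot'].round(4))
```

```text
[ -4.64   4.09 -37.7   48.34   3.42 179.94] [-0.18  0.04 -0.17 -0.05 -0.04  0.  ] [ -0.  -34.9  30.2  -0.1   0.3  -0. ] [ 0.06116216 -0.64354996 -1.83704294] [[ 0.9968 -0.0799  0.0026]
 [-0.0799 -0.995   0.0596]
 [-0.0022 -0.0597 -0.9982]]
```

Joint 6 hit its limit, so this grasp can't reach the dispenser yaw. I'll set the dish down, turn the tool half a turn and regrip.

```bash
python3 -m crank '[{"rx":-0.0287,"ry":0,"rz":-0.083,"x":0.03,"y":0.003,"z":0,"fingers":255},{"rx":-0.0287,"ry":0,"rz":-0.083,"x":0.07,"y":0.006,"z":0,"fingers":255},{"rx":-0.0287,"ry":0,"rz":-0.083,"x":0.085,"y":0.008,"z":0,"fingers":255},{"rx":-0.0287,"ry":0,"rz":-0.083,"x":0.085,"y":0.008,"z":0,"fingers":255},{"rx":-0.0287,"ry":0,"rz":-0.083,"x":0.085,"y":0.008,"z":0,"fingers":255}]'
python3 - <<'E'
from h import *
s=r.get_state();print(s['joints'].round(2),s['ee_pos'],s['eef_rot'].round(4))
E
```

```text
time_s: 6.8
ee_pos: [0.4978, -0.0303, 0.1241]
eef_rot: [[0.996, 0.093, 0.001], [0.093, -0.996, -0.0], [0.001, 0.0, -1.0]]
force: [-0.7, 0.2, -1.2]
width: 0.139
finger_force: 107.7
[-3.4800e+00  1.2490e+01 -2.7740e+01  4.9720e+01 -1.0000e-02  1.7121e+02] [ 0.49776629 -0.03029532  0.12413885] [[ 9.957e-01  9.260e-02  8.000e-04]
 [ 9.260e-02 -9.957e-01 -2.000e-04]
 [ 8.000e-04  2.000e-04 -1.000e+00]]
```

```bash
python3 -m crank '[{"rx":0,"ry":0,"rz":0,"x":0,"y":0,"z":0.03,"fingers":255},{"rx":0,"ry":0,"rz":0,"x":0,"y":0,"z":0.055,"fingers":255},{"rx":0,"ry":0,"rz":0,"x":0,"y":0,"z":0.068,"fingers":255},{"rx":0,"ry":0,"rz":0,"x":0,"y":0,"z":0.073,"fingers":255},{"rx":0,"ry":0,"rz":0,"x":0,"y":0,"z":0.076,"fingers":255},{"rx":0,"ry":0,"rz":0,"x":0,"y":0,"z":0.0785,"fingers":255},{"rx":0,"ry":0,"rz":0,"x":0,"y":0,"z":0.0785,"fingers":255},{"rx":0,"ry":0,"rz":0,"x":0,"y":0,"z":0.0785,"fingers":255}]'
```

```text
time_s: 7.8
ee_pos: [0.4998, -0.0305, 0.0464]
eef_rot: [[0.996, 0.093, 0.003], [0.093, -0.996, -0.0], [0.003, 0.001, -1.0]]
force: [1.1, -0.4, -1.8]
width: 0.141
finger_force: 107.8
```

```bash
python3 -m crank '[{"rx":0,"ry":0,"rz":0,"x":0,"y":0,"z":0.001,"fingers":255},{"rx":0,"ry":0,"rz":0,"x":0,"y":0,"z":0.001,"fingers":150},{"rx":0,"ry":0,"rz":0,"x":0,"y":0,"z":0.001,"fingers":0},{"rx":0,"ry":0,"rz":0,"x":0,"y":0,"z":0.001,"fingers":0},{"rx":0,"ry":0,"rz":0,"x":0,"y":0,"z":0.001,"fingers":0},{"rx":0,"ry":0,"rz":0,"x":0,"y":0,"z":0.001,"fingers":0},{"rx":0,"ry":0,"rz":0,"x":0,"y":0,"z":-0.03,"fingers":0},{"rx":0,"ry":0,"rz":0,"x":0,"y":0,"z":-0.08,"fingers":0},{"rx":0,"ry":0,"rz":0,"x":0,"y":0,"z":-0.12,"fingers":0},{"rx":0,"ry":0,"rz":0,"x":0,"y":0,"z":-0.12,"fingers":0}]'
python3 -m crank '[{"rx":0,"ry":0,"rz":-0.9,"x":0,"y":0,"z":0,"fingers":0},{"rx":0,"ry":0,"rz":-0.9,"x":0,"y":0,"z":0,"fingers":0},{"rx":0,"ry":0,"rz":-0.9,"x":0,"y":0,"z":0,"fingers":0},{"rx":0,"ry":0,"rz":-0.9,"x":0,"y":0,"z":0,"fingers":0},{"rx":0,"ry":0,"rz":-0.9,"x":0,"y":0,"z":0,"fingers":0},{"rx":0,"ry":0,"rz":-0.9,"x":0,"y":0,"z":0,"fingers":0},{"rx":0,"ry":0,"rz":-0.9,"x":0,"y":0,"z":0,"fingers":0},{"rx":0,"ry":0,"rz":-0.9,"x":0,"y":0,"z":0,"fingers":0},{"rx":0,"ry":0,"rz":-0.9,"x":0,"y":0,"z":0,"fingers":0},{"rx":0,"ry":0,"rz":-0.9,"x":0,"y":0,"z":0,"fingers":0}]'
python3 -m crank '[{"rx":0,"ry":0,"rz":-0.6,"x":0,"y":0,"z":0,"fingers":0},{"rx":0,"ry":0,"rz":-0.6,"x":0,"y":0,"z":0,"fingers":0},{"rx":0,"ry":0,"rz":-0.6,"x":0,"y":0,"z":0,"fingers":0},{"rx":0,"ry":0,"rz":-0.6,"x":0,"y":0,"z":0,"fingers":0},{"rx":0,"ry":0,"rz":-0.6,"x":0,"y":0,"z":0,"fingers":0},{"rx":0,"ry":0,"rz":-0.6,"x":0,"y":0,"z":0,"fingers":0},{"rx":0,"ry":0,"rz":-0.6,"x":0,"y":0,"z":0,"fingers":0},{"rx":0,"ry":0,"rz":-0.6,"x":0,"y":0,"z":0,"fingers":0}]'
python3 - <<'E'
from h import *
s=r.get_state();print(s['joints'].round(1),s['ee_pos'],s['eef_rot'].round(4))
snap('top','t3')
cv2.imwrite('pics/c4.png',cv2.resize(cv2.imread('pics/t3.png')[150:280,290:390],None,fx=4,fy=4,interpolation=cv2.INTER_CUBIC))
E
```

```text
time_s: 9.05
ee_pos: [0.5018, -0.0306, 0.1695]
eef_rot: [[0.996, 0.093, 0.009], [0.093, -0.996, -0.001], [0.009, 0.002, -1.0]]
force: [0.3, -0.8, -0.7]
width: 1.003
finger_force: 0.0
time_s: 10.3
ee_pos: [0.4983, -0.0304, 0.1647]
eef_rot: [[-0.392, 0.92, 0.001], [0.92, 0.392, -0.0], [-0.001, 0.001, -1.0]]
force: [-0.1, 0.0, -0.3]
width: 0.996
finger_force: 0.0
time_s: 11.3
ee_pos: [0.4984, -0.0304, 0.1649]
eef_rot: [[-0.997, -0.081, 0.001], [-0.081, 0.997, -0.0], [-0.001, -0.0, -1.0]]
force: [-1.2, 0.6, -0.4]
width: 1.0
finger_force: 0.0
[ -3.5  10.4 -24.5  55.1  -0.   -8.1] [ 0.49842127 -0.03041098  0.16492142] [[-9.967e-01 -8.130e-02  1.000e-03]
 [-8.130e-02  9.967e-01 -3.000e-04]
 [-1.000e-03 -4.000e-04 -1.000e+00]]
```

View pics/c4.png

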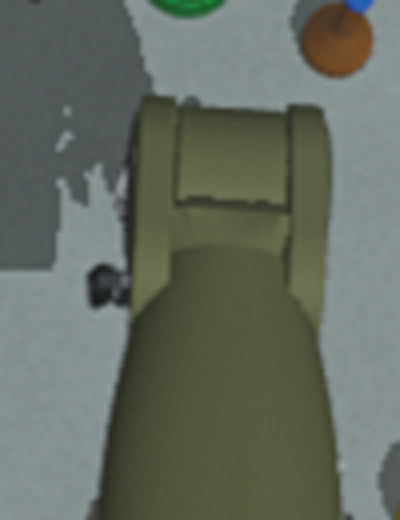

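The arm hides the dish, but the release pose is known (5.3° yaw, grip at 0.499, -0.030), so I'll regrip there.

```bash
python3 -m crank '[{"rx":0,"ry":0,"rz":-0.005,"x":0,"y":0,"z":0.05,"fingers":0},{"rx":0,"ry":0,"rz":-0.005,"x":0,"y":0,"z":0.09,"fingers":0},{"rx":0,"ry":0,"rz":-0.005,"x":0,"y":0,"z":0.112,"fingers":0},{"rx":0,"ry":0,"rz":-0.005,"x":0,"y":0,"z":0.1195,"fingers":0},{"rx":0,"ry":0,"rz":-0.005,"x":0,"y":0,"z":0.1195,"fingers":0},{"rx":0,"ry":0,"rz":-0.005,"x":0,"y":0,"z":0.1195,"fingers":0},{"rx":0,"ry":0,"rz":-0.005,"x":0,"y":0,"z":0.1195,"fingers":0}]'
python3 -m crank '[{"rx":0,"ry":0,"rz":0,"x":0,"y":0,"z":0,"fingers":120},{"rx":0,"ry":0,"rz":0,"x":0,"y":0,"z":0,"fingers":200},{"rx":0,"ry":0,"rz":0,"x":0,"y":0,"z":0,"fingers":255},{"rx":0,"ry":0,"rz":0,"x":0,"y":0,"z":0,"fingers":255},{"rx":0,"ry":0,"rz":0,"x":0,"y":0,"z":0,"fingers":255},{"rx":0,"ry":0,"rz":0,"x":0,"y":0,"z":0,"fingers":255},{"rx":0,"ry":0,"rz":0,"x":0,"y":0,"z":0,"fingers":255}]' 115
python3 -m crank '[{"rx":0,"ry":0,"rz":0,"x":0,"y":0,"z":-0.015,"fingers":255},{"rx":0,"ry":0,"rz":0,"x":0,"y":0,"z":-0.045,"fingers":255},{"rx":0,"ry":0,"rz":0,"x":0,"y":0,"z":-0.07,"fingers":255},{"rx":0,"ry":0,"rz":0,"x":0,"y":0,"z":-0.08,"fingers":255},{"rx":0,"ry":0,"rz":0,"x":0,"y":0,"z":-0.08,"fingers":255},{"rx":0,"ry":0,"rz":0,"x":0,"y":0,"z":-0.08,"fingers":255}]'
python3 - <<'E'
from h import *
s=r.get_state();print(s['ee_pos'],s['eef_rot'].round(4),s['force'],s['wrist_torque'])
R=s['eef_rot'];print(R.T@(np.array([.405,.327,s['ee_pos'][2]])-s['ee_pos']))
E
```

```text
time_s: 12.22
ee_pos: [0.5004, -0.0305, 0.0476]
eef_rot: [[-0.996, -0.093, 0.005], [-0.093, 0.996, -0.001], [-0.005, -0.001, -1.0]]
force: [-0.1, -0.5, -0.0]
width: 0.995
finger_force: 0.0
time_s: 13.1
ee_pos: [0.4994, -0.0305, 0.0466]
eef_rot: [[-0.996, -0.093, 0.003], [-0.093, 0.996, -0.0], [-0.003, -0.001, -1.0]]
force: [-1.5, 1.2, 2.9]
width: 0.136
finger_force: 112.3
time_s: 13.85
ee_pos: [0.4986, -0.0304, 0.1257]
eef_rot: [[-0.996, -0.093, 0.001], [-0.093, 0.996, -0.0], [-0.001, -0.0, -1.0]]
force: [-1.2, -0.2, -2.8]
width: 0.138
finger_force: 112.4
[ 0.49856392 -0.03040398  0.12568887] [[-9.956e-01 -9.320e-02  1.300e-03]
 [-9.320e-02  9.956e-01 -3.000e-04]
 [-1.300e-03 -4.000e-04 -1.000e+00]] [-1.22870662 -0.21591084 -2.76380483] [-0.02543368  0.17118528 -0.00864266]
[ 5.98518817e-02  3.64567566e-01 -2.30767504e-04]
```

```bash
python3 -m crank '[{"rx":0,"ry":0,"rz":0.01,"x":0.003,"y":0.02,"z":0,"fingers":255},{"rx":0,"ry":0,"rz":0.025,"x":0.01,"y":0.06,"z":0,"fingers":255},{"rx":0,"ry":0,"rz":0.04,"x":0.019,"y":0.115,"z":0,"fingers":255},{"rx":0,"ry":0,"rz":0.06,"x":0.028,"y":0.17,"z":0,"fingers":255},{"rx":0,"ry":0,"rz":0.08,"x":0.037,"y":0.225,"z":0,"fingers":255},{"rx":0,"ry":0,"rz":0.1,"x":0.047,"y":0.28,"z":0,"fingers":255},{"rx":0,"ry":0,"rz":0.115,"x":0.055,"y":0.33,"z":0,"fingers":255},{"rx":0,"ry":0,"rz":0.121,"x":0.059,"y":0.358,"z":0,"fingers":255},{"rx":0,"ry":0,"rz":0.121,"x":0.06,"y":0.3645,"z":0,"fingers":255},{"rx":0,"ry":0,"rz":0.121,"x":0.06,"y":0.3645,"z":0,"fingers":255}]'
python3 -m crank '[{"rx":0,"ry":0,"rz":0,"x":0,"y":0,"z":0,"fingers":255},{"rx":0,"ry":0,"rz":0,"x":0,"y":0,"z":0,"fingers":255},{"rx":0,"ry":0,"rz":0,"x":0,"y":0,"z":0,"fingers":255}]'
python3 - <<'E'
from h import *
s=r.get_state();print(s['ee_pos'],s['eef_rot'].round(4),s['force'],s['wrist_torque'],s['joints'].round(1))
snap('wrist','w4');snap('scene','s4')
S=cv2.resize(cv2.imread('pics/s4.png')[170:340,300:480],None,fx=3,fy=3,interpolation=cv2.INTER_CUBIC)[:400]
S=cv2.resize(cv2.imread('pics/s4.png')[190:340,300:480],(480,400),interpolation=cv2.INTER_CUBIC)
w=cv2.imread('pics/w4.png');cv2.imwrite('pics/c5.png',cv2.resize(cv2.hconcat([w,S]),None,fx=.71,fy=.71))
E
```

```text
time_s: 15.1
ee_pos: [0.4051, 0.3263, 0.1254]
eef_rot: [[-0.987, 0.159, 0.002], [0.159, 0.987, -0.002], [-0.002, -0.002, -1.0]]
force: [-0.1, -0.5, -1.2]
width: 0.139
finger_force: 112.6
time_s: 15.48
ee_pos: [0.4059, 0.3262, 0.1263]
eef_rot: [[-0.987, 0.161, 0.003], [0.161, 0.987, -0.0], [-0.003, 0.0, -1.0]]
force: [-0.9, 0.2, -1.4]
width: 0.137
finger_force: 112.6
[0.40589588 0.32624828 0.12626581] [[-9.870e-01  1.605e-01  2.900e-03]
 [ 1.605e-01  9.870e-01 -4.000e-04]
 [-3.000e-03  1.000e-04 -1.000e+00]] [-0.85936063  0.19245613 -1.35337341] [ 0.03462457  0.18756413 -0.00741494] [ 38.9  14.5 -24.8  50.6  -0.1  48.1]
```

View pics/c5.png

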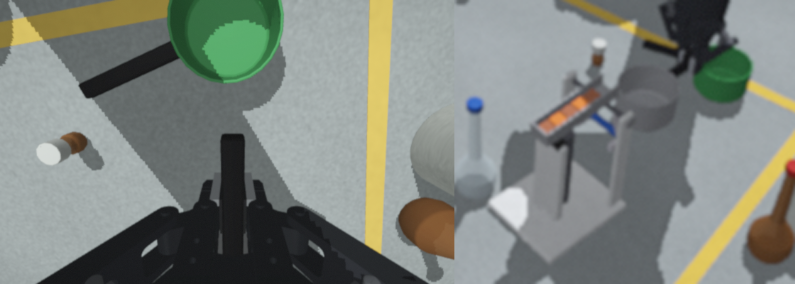

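```bash
python3 - <<'E'
from h import *
print(proj('s4',(.4997,.311,.136)))
E
python3 -m crank '[{"rx":0,"ry":0,"rz":0,"x":-0.006,"y":0,"z":0,"fingers":255},{"rx":0,"ry":0,"rz":0,"x":-0.013,"y":0,"z":0,"fingers":255},{"rx":0,"ry":0,"rz":0,"x":-0.019,"y":0,"z":0,"fingers":255},{"rx":0,"ry":0,"rz":0,"x":-0.022,"y":0,"z":0,"fingers":255},{"rx":0,"ry":0,"rz":0,"x":-0.022,"y":0,"z":0,"fingers":255},{"rx":0,"ry":0,"rz":0,"x":-0.022,"y":0,"z":0,"fingers":255}]'
for i in 1; do python3 -m crank '[{"rx":0,"ry":0,"rz":0,"x":-0.003,"y":0,"z":0,"fingers":255},{"rx":0,"ry":0,"rz":0,"x":-0.006,"y":0,"z":0,"fingers":255},{"rx":0,"ry":0,"rz":0,"x":-0.009,"y":0,"z":0,"fingers":255},{"rx":0,"ry":0,"rz":0,"x":-0.012,"y":0,"z":0,"fingers":255},{"rx":0,"ry":0,"rz":0,"x":-0.012,"y":0,"z":0,"fingers":255}]'; done
```

```text
[402.6624917 233.4295215]
time_s: 16.32
ee_pos: [0.4272, 0.3233, 0.1262]
eef_rot: [[-0.987, 0.159, 0.003], [0.159, 0.987, -0.001], [-0.003, -0.0, -1.0]]
force: [-0.3, -0.6, -1.7]
width: 0.134
finger_force: 112.6
time_s: 16.95
ee_pos: [0.4394, 0.3214, 0.1263]
eef_rot: [[-0.987, 0.16, 0.003], [0.16, 0.987, -0.0], [-0.003, 0.0, -1.0]]
force: [0.2, -0.4, -1.0]
width: 0.137
finger_force: 112.6
```

```bash
M='python3 -m crank'; python3 -m crank '[{"rx":0,"ry":0,"rz":0,"x":-0.002,"y":0,"z":0,"fingers":255},{"rx":0,"ry":0,"rz":0,"x":-0.004,"y":0,"z":0,"fingers":255},{"rx":0,"ry":0,"rz":0,"x":-0.006,"y":0,"z":0,"fingers":255},{"rx":0,"ry":0,"rz":0,"x":-0.006,"y":0,"z":0,"fingers":255}]' | egrep 'pos|force'
python3 -m crank '[{"rx":0,"ry":0,"rz":0,"x":-0.002,"y":0,"z":0,"fingers":255},{"rx":0,"ry":0,"rz":0,"x":-0.004,"y":0,"z":0,"fingers":255},{"rx":0,"ry":0,"rz":0,"x":-0.006,"y":0,"z":0,"fingers":255},{"rx":0,"ry":0,"rz":0,"x":-0.006,"y":0,"z":0,"fingers":255}]' | egrep 'pos|force'
```

```text
ee_pos: [0.4445, 0.3204, 0.126]
force: [-4.7, 1.5, -2.2]
finger_force: 112.6
ee_pos: [0.4498, 0.3194, 0.1256]
force: [-5.6, 1.1, -3.5]
finger_force: 112.4
```

```bash
python3 -m crank '[{"rx":0,"ry":0,"rz":0,"x":-0.002,"y":0,"z":0,"fingers":255},{"rx":0,"ry":0,"rz":0,"x":-0.004,"y":0,"z":0,"fingers":255},{"rx":0,"ry":0,"rz":0,"x":-0.006,"y":0,"z":0,"fingers":255},{"rx":0,"ry":0,"rz":0,"x":-0.008,"y":0,"z":0,"fingers":255},{"rx":0,"ry":0,"rz":0,"x":-0.008,"y":0,"z":0,"fingers":255}]' | egrep 'pos|force'
python3 -m crank '[{"rx":0,"ry":0,"rz":0,"x":-0.002,"y":0,"z":0,"fingers":255},{"rx":0,"ry":0,"rz":0,"x":-0.004,"y":0,"z":0,"fingers":255},{"rx":0,"ry":0,"rz":0,"x":-0.006,"y":0,"z":0,"fingers":255},{"rx":0,"ry":0,"rz":0,"x":-0.006,"y":0,"z":0,"fingers":255}]' | egrep 'pos|force|time|rot'
python3 - <<'E'
from h import *
s=r.get_state();print(s['joints'].round(2),s['force'],s['wrist_torque'])
snap('scene','s5')
cv2.imwrite('pics/c6.png',cv2.resize(cv2.imread('pics/s5.png')[200:290,330:440],None,fx=5,fy=5,interpolation=cv2.INTER_CUBIC))
E
```

```text
ee_pos: [0.4567, 0.3181, 0.1252]
force: [-7.8, 1.9, -5.1]
finger_force: 112.3
time_s: 19.08
ee_pos: [0.4621, 0.3171, 0.1249]
eef_rot: [[-0.987, 0.158, -0.003], [0.158, 0.987, -0.0], [0.003, -0.001, -1.0]]
force: [-8.0, 1.7, -4.4]
finger_force: 112.2
[ 34.42  18.7  -19.18  52.28   0.08  43.54] [-7.96186491  1.70826387 -4.40778179] [0.60780529 2.38315418 0.08331528]
```

View pics/c6.png

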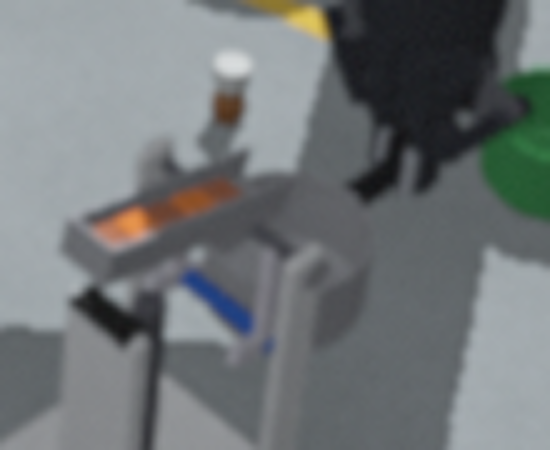

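The chute (centre ~(190,210)) is tipping over the dish rim, and the tablets are still in it. I'll continue gently.

```bash
python3 -m crank '[{"rx":0,"ry":0,"rz":0,"x":-0.002,"y":0,"z":0,"fingers":255},{"rx":0,"ry":0,"rz":0,"x":-0.004,"y":0,"z":0,"fingers":255},{"rx":0,"ry":0,"rz":0,"x":-0.005,"y":0,"z":0,"fingers":255},{"rx":0,"ry":0,"rz":0,"x":-0.005,"y":0,"z":0,"fingers":255},{"rx":0,"ry":0,"rz":0,"x":-0.005,"y":0,"z":0,"fingers":255},{"rx":0,"ry":0,"rz":0,"x":-0.005,"y":0,"z":0,"fingers":255},{"rx":0,"ry":0,"rz":0,"x":-0.005,"y":0,"z":0,"fingers":255},{"rx":0,"ry":0,"rz":0,"x":-0.005,"y":0,"z":0,"fingers":255},{"rx":0,"ry":0,"rz":0,"x":-0.005,"y":0,"z":0,"fingers":255},{"rx":0,"ry":0,"rz":0,"x":-0.005,"y":0,"z":0,"fingers":255}]' | egrep 'pos|force|time|rot'
python3 - <<'E'
from h import *
snap('scene','s6')
cv2.imwrite('pics/c7.png',cv2.resize(cv2.imread('pics/s6.png')[200:290,330:440],None,fx=5,fy=5,interpolation=cv2.INTER_CUBIC))
a=cv2.imread('pics/s6.png')[200:290,330:440].astype(int);print(((a[:,:,2]>a[:,:,0]+50)&(a[:,:,2]>120)).sum())
b=cv2.imread('pics/s5.png')[200:290,330:440].astype(int);print(((b[:,:,2]>b[:,:,0]+50)&(b[:,:,2]>120)).sum())
E
```

```text
time_s: 20.38
ee_pos: [0.4663, 0.3162, 0.1245]
eef_rot: [[-0.987, 0.158, -0.005], [0.158, 0.987, -0.001], [0.004, -0.001, -1.0]]
force: [-9.2, 3.0, -5.7]
finger_force: 112.7
56
143
```

```bash
cat >> h.py <<'E'
def tabs(f,u0=330,v0=200,u1=440,v1=290):
    a=cv2.imread('pics/'+f+'.png')[v0:v1,u0:u1]; h=cv2.cvtColor(a,cv2.COLOR_BGR2HSV)
    m=cv2.inRange(h,(3,130,110),(20,255,255)); n,l,st,c=cv2.connectedComponentsWithStats(m)
    return [(int(st[i,4]),(c[i]+[u0,v0]).round().tolist()) for i in range(1,n) if st[i,4]>3]
E
python3 - <<'E'
from h import *
print(tabs('s5'));print(tabs('s6'))
E
python3 -m crank '[{"rx":0,"ry":0,"rz":0,"x":-0.001,"y":0,"z":0,"fingers":255},{"rx":0,"ry":0,"rz":0,"x":-0.002,"y":0,"z":0,"fingers":255},{"rx":0,"ry":0,"rz":0,"x":-0.003,"y":0,"z":0,"fingers":255},{"rx":0,"ry":0,"rz":0,"x":-0.003,"y":0,"z":0,"fingers":255},{"rx":0,"ry":0,"rz":0,"x":-0.003,"y":0,"z":0,"fingers":255},{"rx":0,"ry":0,"rz":0,"x":-0.003,"y":0,"z":0,"fingers":255},{"rx":0,"ry":0,"rz":0,"x":-0.003,"y":0,"z":0,"fingers":255},{"rx":0,"ry":0,"rz":0,"x":-0.003,"y":0,"z":0,"fingers":255}]' | egrep 'pos|force|time'
python3 - <<'E'
from h import *
snap('scene','s7');print(tabs('s7'))
E
```

```text
[(33, [368.0, 240.0]), (38, [356.0, 244.0])]
[]
time_s: 21.42
ee_pos: [0.469, 0.3157, 0.1245]
force: [-9.5, 2.0, -6.0]
finger_force: 112.8
[(4, [380.0, 254.0])]
```

Run:
```python
from h import *
print(proj('s7',(.563,.3007,.09)),proj('s7',(.563,.3007,.135)))
for f in('s5','s6','s7'):
    a=cv2.imread('pics/'+f+'.png');h=cv2.cvtColor(a,cv2.COLOR_BGR2HSV)[225:275,340:400]
    m=cv2.inRange(h,(0,90,40),(22,255,255));n,l,st,c=cv2.connectedComponentsWithStats(m)
    print(f,[(int(st[i,4]),(c[i]+[340,225]).round().tolist()) for i in range(1,n) if st[i,4]>2])
s=r.get_state();print(s['force'],s['wrist_torque'])
```

```text
[384.80183871 256.43346971] [386.4219805  244.48565901]
s5 [(127, [362.0, 242.0])]
s6 [(6, [390.0, 247.0]), (9, [380.0, 253.0])]
s7 [(4, [389.0, 248.0]), (11, [380.0, 254.0])]
[-9.25693878  3.56684425 -6.37368979] [0.68140562 2.79831468 0.11378004]
```

The chute is empty: its 127 tablet pixels have gone, and some show inside the dish. I'll back off slowly.

```bash
python3 -m crank '[{"rx":0,"ry":0,"rz":0,"x":0.003,"y":0,"z":0,"fingers":255},{"rx":0,"ry":0,"rz":0,"x":0.008,"y":0,"z":0,"fingers":255},{"rx":0,"ry":0,"rz":0,"x":0.014,"y":0,"z":0,"fingers":255},{"rx":0,"ry":0,"rz":0,"x":0.021,"y":0,"z":0,"fingers":255},{"rx":0,"ry":0,"rz":0,"x":0.029,"y":0,"z":0,"fingers":255},{"rx":0,"ry":0,"rz":0,"x":0.037,"y":0,"z":0,"fingers":255},{"rx":0,"ry":0,"rz":0,"x":0.045,"y":0,"z":0,"fingers":255},{"rx":0,"ry":0,"rz":0,"x":0.052,"y":0,"z":0,"fingers":255},{"rx":0,"ry":0,"rz":0,"x":0.057,"y":0,"z":0,"fingers":255},{"rx":0,"ry":0,"rz":0,"x":0.06,"y":0,"z":0,"fingers":255}]' | egrep 'pos|force|time'
python3 - <<'E'
from h import *
s=r.get_state();print(s['ee_pos'],s['eef_rot'].round(4),s['force'],s['wrist_torque'])
R=s['eef_rot'];c,n=np.cos(np.radians(-9.2)),np.sin(np.radians(-9.2));d=s['ee_pos'][:2]+.095*np.array([c,n])
snap('scene','s8');snap('top','t8');u=proj('t8',(*d,.09));v=proj('s8',(*d,.1));print(d,u,v)
a=cv2.imread('pics/s8.png');b=cv2.imread('pics/t8.png')
k=lambda i,p,w:cv2.resize(i[int(p[1])-w:int(p[1])+w,int(p[0])-w:int(p[0])+w],(390,390),interpolation=cv2.INTER_CUBIC)
cv2.imwrite('pics/c8.png',cv2.hconcat([k(a,v,45),k(b,u,38)]))
m=[(f,tabs(f,int(p[0])-30,int(p[1])-30,int(p[0])+30,int(p[1])+30)) for f,p in(('s8',v),('t8',u))];print(m)
E
```

```text
time_s: 22.72
ee_pos: [0.4133, 0.3257, 0.1263]
force: [0.1, -0.4, -3.4]
finger_force: 113.3
[0.4133349  0.32569013 0.12630455] [[-9.872e-01  1.593e-01  3.200e-03]
 [ 1.593e-01  9.872e-01 -4.000e-04]
 [-3.200e-03  1.000e-04 -1.000e+00]] [ 0.11716544 -0.35679259 -3.38253438] [ 0.01822074  0.20001344 -0.01691168]
[0.50711285 0.31050141] [226.44179863 221.31128997] [399.49210861 244.35029242]
[('s8', [(50, [400.0, 243.0])]), ('t8', [(59, [227.0, 219.0])])]
```

View pics/c8.png

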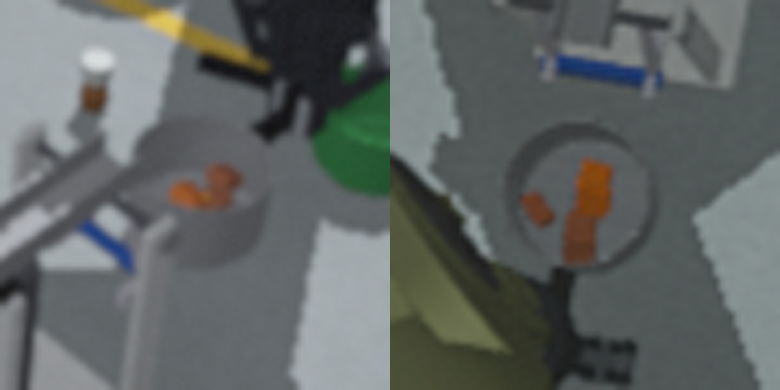

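All five tablets are in the dish: two orange and three brown, near (580,210) in the right panel. The chute has sprung back. Next I'll refine the pan centre by image code and work out the move.

Run:
```python
from h import *
g=cv2.imread('pics/t8.png',0);sub=cv2.resize(g[150:235,385:465],None,fx=4,fy=4,interpolation=cv2.INTER_CUBIC)
m=cv2.inRange(cv2.GaussianBlur(sub,(5,5),0),120,190)
cs,_=cv2.findContours(m,cv2.RETR_LIST,cv2.CHAIN_APPROX_NONE)
for c in cs:
    if cv2.contourArea(c)>9000 and cv2.contourArea(c)<30000:
        (x,y),ax,an=cv2.fitEllipse(c);p=px2z('t8',385+(x+.5)/4-.5,150+(y+.5)/4-.5,.058);print(cv2.contourArea(c),x,y,ax,p)
H=cv2.HoughCircles(cv2.GaussianBlur(sub,(5,5),0),cv2.HOUGH_GRADIENT,1.5,100,param1=80,param2=30,minRadius=60,maxRadius=95);print(H)
if H is not None:
    x,y,_=H[0][0];print(px2z('t8',385+(x+.5)/4-.5,150+(y+.5)/4-.5,.058))
s=r.get_state();R=s['eef_rot']
print(R.T@(np.array([.40,.22,.15])-s['ee_pos']))
```

```text
19243.0 161.48193359375 153.44776916503906 (150.41583251953125, 163.0213623046875) [ 0.62025684 -0.32202848  0.058     ]
[[[164.25 156.75  72.15]]]
[ 0.61754698 -0.3241878   0.058     ]
[-0.00376119 -0.10639601 -0.02376549]
```

```bash
python3 -m crank '[{"rx":0,"ry":0,"rz":0,"x":-0.0016,"y":-0.0047,"z":-0.004,"fingers":255},{"rx":0,"ry":0,"rz":0,"x":-0.005,"y":-0.014,"z":-0.012,"fingers":255},{"rx":0,"ry":0,"rz":0,"x":-0.0104,"y":-0.03,"z":-0.022,"fingers":255},{"rx":0,"ry":0,"rz":0,"x":-0.018,"y":-0.053,"z":-0.032,"fingers":255},{"rx":0,"ry":0,"rz":0,"x":-0.029,"y":-0.085,"z":-0.04,"fingers":255},{"rx":0,"ry":0,"rz":0,"x":-0.041,"y":-0.119,"z":-0.045,"fingers":255},{"rx":0,"ry":0,"rz":0,"x":-0.053,"y":-0.155,"z":-0.045,"fingers":255},{"rx":0,"ry":0,"rz":0,"x":-0.0657,"y":-0.191,"z":-0.045,"fingers":255},{"rx":0,"ry":0,"rz":0,"x":-0.078,"y":-0.227,"z":-0.045,"fingers":255},{"rx":0,"ry":0,"rz":0,"x":-0.091,"y":-0.265,"z":-0.045,"fingers":255}]'|egrep 'time|pos|force'
python3 -m crank '[{"rx":0,"ry":0,"rz":-0.004,"x":-0.012,"y":-0.036,"z":0,"fingers":255},{"rx":0,"ry":0,"rz":-0.012,"x":-0.025,"y":-0.074,"z":0,"fingers":255},{"rx":0,"ry":0,"rz":-0.022,"x":-0.038,"y":-0.112,"z":0,"fingers":255},{"rx":0,"ry":0,"rz":-0.032,"x":-0.051,"y":-0.149,"z":0,"fingers":255},{"rx":0,"ry":0,"rz":-0.042,"x":-0.064,"y":-0.187,"z":0,"fingers":255},{"rx":0,"ry":0,"rz":-0.052,"x":-0.077,"y":-0.223,"z":0,"fingers":255},{"rx":0,"ry":0,"rz":-0.062,"x":-0.088,"y":-0.255,"z":0,"fingers":255},{"rx":0,"ry":0,"rz":-0.07,"x":-0.097,"y":-0.282,"z":0,"fingers":255},{"rx":0,"ry":0,"rz":-0.075,"x":-0.104,"y":-0.303,"z":0,"fingers":255},{"rx":0,"ry":0,"rz":-0.077,"x":-0.11,"y":-0.32,"z":0,"fingers":255}]'|egrep 'time|pos|rot|force'
python3 - <<'E'
from h import *
s=r.get_state();R=s['eef_rot'];print(s['joints'].round(1),R.round(3),R.T@(np.array([.525,-.322,.125])-s['ee_pos']))
E
```

```text
time_s: 24.08
ee_pos: [0.461, 0.0472, 0.1723]
force: [-0.4, -0.2, -2.1]
finger_force: 113.4
time_s: 25.32
ee_pos: [0.5178, -0.2859, 0.1724]
eef_rot: [[-1.0, 0.0, 0.003], [0.0, 1.0, -0.001], [-0.003, -0.001, -1.0]]
force: [-1.3, 0.6, -2.0]
finger_force: 113.4
[-28.9  19.4 -11.5  58.9   0.  -28.9] [[-1.     0.     0.003]
 [ 0.     1.    -0.001]
 [-0.003 -0.001 -1.   ]] [-0.00704668 -0.03606415  0.04746955]
```

```bash
python3 -m crank '[{"rx":0,"ry":0,"rz":0,"x":-0.003,"y":-0.014,"z":0,"fingers":255},{"rx":0,"ry":0,"rz":0,"x":-0.005,"y":-0.025,"z":0,"fingers":255},{"rx":0,"ry":0,"rz":0,"x":-0.006,"y":-0.032,"z":0,"fingers":255},{"rx":0,"ry":0,"rz":0,"x":-0.007,"y":-0.036,"z":0,"fingers":255},{"rx":0,"ry":0,"rz":0,"x":-0.007,"y":-0.036,"z":0,"fingers":255},{"rx":0,"ry":0,"rz":0,"x":-0.007,"y":-0.036,"z":0,"fingers":255}]'|egrep 'time|pos|rot|force'
python3 - <<'E'
from h import *
g=cv2.imread('pics/scene0.png',0);sub=cv2.resize(g[160:220,180:265],None,fx=6,fy=6,interpolation=cv2.INTER_CUBIC)
for lo,hi in((120,190),(130,185),(120,180)):
  cs,_=cv2.findContours(cv2.inRange(sub,lo,hi),cv2.RETR_LIST,cv2.CHAIN_APPROX_NONE)
  for c in cs:
    if 8000<cv2.contourArea(c)<60000:
        (x,y),ax,an=cv2.fitEllipse(c);print(cv2.contourArea(c),ax,px2z('scene0',180+(x+.5)/6-.5,160+(y+.5)/6-.5,.058))
snap('top','t9');snap('scene','s9')
d=(.62,-.322,.11);p=proj('t9',d);q=proj('s9',d);print(p,q)
print(tabs('t9',int(p[0])-25,int(p[1])-25,int(p[0])+25,int(p[1])+25),tabs('s9',int(q[0])-25,int(q[1])-25,int(q[0])+25,int(q[1])+25))
E
```

```text
time_s: 26.08
ee_pos: [0.5256, -0.3195, 0.1718]
eef_rot: [[-1.0, -0.002, 0.003], [-0.002, 1.0, -0.0], [-0.003, -0.0, -1.0]]
force: [-0.0, -0.2, -2.9]
finger_force: 113.3
11639.0 (107.74964904785156, 214.98841857910156) [ 0.58515976 -0.26280785  0.058     ]
13096.5 (194.59051513671875, 325.2400207519531) [ 0.62525124 -0.31526669  0.058     ]
12273.5 (121.08612823486328, 218.84254455566406) [ 0.58697442 -0.26551489  0.058     ]
14724.0 (194.5751190185547, 307.739990234375) [ 0.63070759 -0.31879023  0.058     ]
12890.5 (125.6358871459961, 220.50282287597656) [ 0.58662946 -0.2659047   0.058     ]
[428.67889542 185.08233232] [217.2979231 173.2816441]
[(62, [430.0, 181.0]), (4, [422.0, 186.0])] []
```

```bash
python3 -m crank '[{"rx":0,"ry":0,"rz":0,"x":-0.001,"y":0,"z":0.008,"fingers":255},{"rx":0,"ry":0,"rz":0,"x":-0.001,"y":0,"z":0.02,"fingers":255},{"rx":0,"ry":0,"rz":0,"x":-0.001,"y":0,"z":0.034,"fingers":255},{"rx":0,"ry":0,"rz":0,"x":-0.001,"y":0,"z":0.046,"fingers":255},{"rx":0,"ry":0,"rz":0,"x":-0.001,"y":0,"z":0.054,"fingers":255},{"rx":0,"ry":0,"rz":0,"x":-0.001,"y":0,"z":0.059,"fingers":255},{"rx":0,"ry":0,"rz":0,"x":-0.001,"y":0,"z":0.062,"fingers":255},{"rx":0,"ry":0,"rz":0,"x":-0.001,"y":0,"z":0.062,"fingers":255},{"rx":0,"ry":0,"rz":0,"x":-0.001,"y":0,"z":0.062,"fingers":255}]'|egrep 'time|pos|rot|force'
python3 -m crank '[{"rx":0,"ry":0,"rz":0,"x":0,"y":0,"z":0.001,"fingers":255},{"rx":0,"ry":0,"rz":0,"x":0,"y":0,"z":0.002,"fingers":255},{"rx":0,"ry":0,"rz":0,"x":0,"y":0,"z":0.003,"fingers":255},{"rx":0,"ry":0,"rz":0,"x":0,"y":0,"z":0.003,"fingers":255},{"rx":0,"ry":0,"rz":0,"x":0,"y":0,"z":0.003,"fingers":255}]'|egrep 'time|pos|rot|force'; python3 -c "
from h import *
s=r.get_state();print(s['force'],s['wrist_torque'])"
```

```text
time_s: 27.3
ee_pos: [0.527, -0.3201, 0.1102]
eef_rot: [[-1.0, -0.001, 0.003], [-0.001, 1.0, -0.001], [-0.003, -0.001, -1.0]]
force: [0.0, -0.8, -2.2]
finger_force: 113.4
time_s: 27.92
ee_pos: [0.5268, -0.32, 0.1068]
eef_rot: [[-1.0, -0.001, 0.003], [-0.001, 1.0, -0.0], [-0.003, -0.0, -1.0]]
force: [-0.2, -0.6, -2.5]
finger_force: 113.4
[-0.23289953 -0.57229887 -2.52388777] [-0.01921861  0.25441558 -0.02635525]
```

```bash
for i in 1; do python3 -m crank '[{"rx":0,"ry":0,"rz":0,"x":0,"y":0,"z":0.0005,"fingers":255},{"rx":0,"ry":0,"rz":0,"x":0,"y":0,"z":0.001,"fingers":255},{"rx":0,"ry":0,"rz":0,"x":0,"y":0,"z":0.001,"fingers":255},{"rx":0,"ry":0,"rz":0,"x":0,"y":0,"z":0.001,"fingers":255}]'|egrep 'pos|force'; python3 -c "
from h import *
print(r.get_state()['wrist_torque'])"; python3 -m crank '[{"rx":0,"ry":0,"rz":0,"x":0,"y":0,"z":0.0005,"fingers":255},{"rx":0,"ry":0,"rz":0,"x":0,"y":0,"z":0.001,"fingers":255},{"rx":0,"ry":0,"rz":0,"x":0,"y":0,"z":0.001,"fingers":255},{"rx":0,"ry":0,"rz":0,"x":0,"y":0,"z":0.001,"fingers":255}]'|egrep 'pos|force'; python3 -c "
from h import *
print(r.get_state()['wrist_torque'])"; done
```

```text
ee_pos: [0.5268, -0.32, 0.1058]
force: [-1.0, -0.6, -2.1]
finger_force: 113.4
[-0.02788323  0.24903894 -0.00249042]
ee_pos: [0.5268, -0.32, 0.105]
force: [-2.2, -0.3, 1.0]
finger_force: 113.9
[0.02325359 0.39938901 0.0402879 ]
```

```bash
python3 -m crank '[{"rx":0,"ry":0,"rz":0,"x":0,"y":0,"z":0.0005,"fingers":255},{"rx":0,"ry":0,"rz":0,"x":0,"y":0,"z":0.0005,"fingers":255},{"rx":0,"ry":0,"rz":0,"x":0,"y":0,"z":0.0005,"fingers":255}]' 25|egrep 'pos|force'
python3 -m crank '[{"rx":0,"ry":0,"rz":0,"x":0,"y":0,"z":0,"fingers":205},{"rx":0,"ry":0,"rz":0,"x":0,"y":0,"z":0,"fingers":190},{"rx":0,"ry":0,"rz":0,"x":0,"y":0,"z":0,"fingers":150},{"rx":0,"ry":0,"rz":0,"x":0,"y":0,"z":0,"fingers":80},{"rx":0,"ry":0,"rz":0,"x":0,"y":0,"z":0,"fingers":0},{"rx":0,"ry":0,"rz":0,"x":0,"y":0,"z":0,"fingers":0},{"rx":0,"ry":0,"rz":0,"x":0,"y":0,"z":0,"fingers":0}]'|egrep 'pos|force|width'
python3 -m crank '[{"rx":0,"ry":0,"rz":0,"x":0,"y":0,"z":-0.01,"fingers":0},{"rx":0,"ry":0,"rz":0,"x":0,"y":0,"z":-0.04,"fingers":0},{"rx":0,"ry":0,"rz":0,"x":0,"y":0,"z":-0.08,"fingers":0},{"rx":0,"ry":0,"rz":0,"x":0.04,"y":0,"z":-0.12,"fingers":0},{"rx":0,"ry":0,"rz":0,"x":0.09,"y":0,"z":-0.14,"fingers":0},{"rx":0,"ry":0,"rz":0,"x":0.09,"y":0,"z":-0.14,"fingers":0},{"rx":0,"ry":0,"rz":0,"x":0.09,"y":0,"z":-0.14,"fingers":0},{"rx":0,"ry":0,"rz":0,"x":0.09,"y":0,"z":-0.14,"fingers":0}]'|egrep 'time|pos|force'
python3 - <<'E'
from h import *
snap('top','t10');snap('scene','s10')
d=(.621,-.32,.113);p=proj('t10',d);q=proj('s10',d);print(p,q)
a=cv2.imread('pics/t10.png');sub=cv2.resize(cv2.cvtColor(a,6)[150:235,385:465],None,fx=4,fy=4,interpolation=cv2.INTER_CUBIC)
H=cv2.HoughCircles(sub,cv2.HOUGH_GRADIENT,1.5,10,param1=80,param2=25,minRadius=50,maxRadius=85)
for x,y,R in H[0][:4]: print(R,px2z('t10',385+(x+.5)/4-.5,150+(y+.5)/4-.5,.113),px2z('t10',385+(x+.5)/4-.5,150+(y+.5)/4-.5,.058))
print(tabs('t10',int(p[0])-25,int(p[1])-25,int(p[0])+25,int(p[1])+25),tabs('s10',int(q[0])-25,int(q[1])-25,int(q[0])+25,int(q[1])+25))
E
```

```text
ee_pos: [0.5266, -0.3201, 0.1047]
force: [-3.7, 0.6, 5.3]
finger_force: 114.4
ee_pos: [0.5268, -0.32, 0.1043]
force: [-0.7, 0.0, 0.0]
width: 0.999
finger_force: 0.0
time_s: 31.18
ee_pos: [0.4369, -0.3199, 0.2435]
force: [0.0, -0.3, -0.7]
finger_force: 0.0
[428.25119826 184.58835878] [217.33092365 172.8994807 ]
71.9 [ 0.60636454 -0.3114828   0.113     ] [ 0.616314   -0.32414792  0.058     ]
53.3 [ 0.61948573 -0.31778918  0.113     ] [ 0.62990821 -0.33068165  0.058     ]
65.3 [ 0.62184812 -0.30845382  0.113     ] [ 0.63235576 -0.32100975  0.058     ]
62.15 [ 0.60638462 -0.31970791  0.113     ] [ 0.61633481 -0.33266955  0.058     ]
[(69, [426.0, 186.0])] [(7, [216.0, 180.0])]
```

Run:
```python
from h import *
for f in('top0','t8','t10','s10'):
    a=cv2.imread('pics/'+f+'.png');h=cv2.cvtColor(a,cv2.COLOR_BGR2HSV)
    for nm,lo,hi in(('any',(0,100,50),(22,255,255)),('orange',(9,200,120),(20,255,255))):
        m=cv2.inRange(h,lo,hi);n,l,st,c=cv2.connectedComponentsWithStats(m)
        print(f,nm,[(int(st[i,4]),c[i].round().astype(int).tolist()) for i in range(1,n) if st[i,4]>3 and 190<c[i][0]<470 and 120<c[i][1]<300])
```

```text
top0 any [(208, [230, 166]), (229, [374, 160]), (4, [467, 188])]
top0 orange [(31, [231, 159]), (32, [228, 172])]
t8 any [(5, [464, 123]), (227, [374, 160]), (4, [467, 188]), (120, [226, 224]), (23, [216, 223])]
t8 orange [(26, [227, 218])]
t10 any [(239, [374, 160]), (108, [426, 188]), (8, [417, 190])]
t10 orange [(14, [425, 181]), (31, [426, 186])]
s10 any [(26, [222, 124]), (7, [282, 148]), (6, [228, 161]), (5, [220, 164]), (9, [223, 177]), (14, [217, 180]), (273, [228, 224]), (24, [410, 213]), (19, [375, 221])]
s10 orange []
```

```bash
python3 -c "
from cell import r
print(r.sign_off())"
```

```text
the job is handed in; nothing more can be done
None
```

The job is handed in at about 31 s of the 64 s allowed: the chute was tipped with about 10 N on the bar, and the dish stands within a few mm of the pan's centre, released, with all five tablets in it by a camera view before placing (by pixel count only since) and no stray tablets detected in the top view; the dish was set down once early on to regrip it, because joint 6 hit its limit.

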